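Turn the backward petri dish over onto the empty stand

TASK

Two glass petri dishes lean on sloping drying stands; one of them was put down upside down, with its open side underneath against the stand. Take that dish, turn it over, and set it on the empty stand so that its open side faces up and outward. Leave the other dish where it is.

Things in the scene. Friction and masses are not known exactly. Their poses are not given: they have to be found in the camera images.
- dish_a_c (a point): round glass petri dish, 60 mm across, 13 mm thick, about 40 g: one side is its flat bottom, a plain greyish glass face; the other is open, a clear rim round a sunken cream disc. It leans on a stand like the empty one, same seating, whichever way up. This point is its centre, half-way through the thickness; the z axis runs along the dish's axis and points out of the open side.
- dish_b_c (a point): round glass petri dish, 60 mm across, 13 mm thick, about 40 g: one side is its flat bottom, a plain greyish glass face; the other is open, a clear rim round a sunken cream disc. It leans on a stand like the empty one, same seating, whichever way up. This point is its centre, half-way through the thickness; the z axis runs along the dish's axis and points out of the open side.
- seat (a point): where a dish's centre lies when seated on the empty stand, 50 mm above the table. z is vertical; x is level and points the way the slope rises, from the stand's open front to its back. Up the slope is 0.574 x + 0.819 z; the slope's outward normal is -0.819 x + 0.574 z. This stand is on the robot's right, opening left; the dishes' stands are on its left, opening right.
- stand_empty: empty dish stand, fixed; all three are alike: grey base 84 x 76 x 10 mm (origin: centre of its underside); two aluminium prongs, 44 mm apart, rise at 55 degrees from level to 13 mm up the slope past a seated dish's centre, with room for a finger behind the dish between them; two pegs 40 mm apart stand out 26 mm square to the slope and carry its lower rim.
Things that resemble listed ones, but are neither listed nor needed, are in the scene too. Leave any green or pink look-alike of the part that bears dish_a_c alone.

How it is judged:
At the end, for the whole second after the job is handed in: The dish that was upside down rests on the formerly empty stand, its centre within 15 mm of the seat (12 mm sideways), leaning on the prongs with its open side up and outward (its axis 44 to 66 degrees from vertical, 55 when seated); the other dish is within 20 mm of where it was (distance between dish_a_c and seat below 0.015 m and angle between dish_a_c's own z axis and vertical between 0.76 and 1.16 rad and y of dish_a_c in the frame of seat between -0.012 and 0.012 m and distance of dish_b_c from where it was at the start of the episode below 0.02 m); the robot touches nothing.
It fails at once if the other dish is knocked out of its place (distance of dish_b_c from where it was at the start of the episode above 0.03 m).
It also fails if it takes over 38 s, if anything falls off the work surface, if the arm or the gripper's body presses on something with over 40 N, if the wrist force passes 120 N, or if a joint passes its speed limit or range.

ROBOT

A 6-joint arm with a two-finger parallel gripper is mounted at the origin on a cart in front of the work surface, level with it; the furniture and walls round the work are solid. World frame = base frame: x ahead of the robot, y to its left, z up, the work surface at z = 0. Lengths are in m, angles in rad, forces in N, time in s.
With the tool pointing down it reaches from about 0.35 to 0.775 m from the base axis. Payload 5.5 kg.
Tool frame: the origin (TCP) lies at the centre of the arm's flange, where the gripper is bolted on; the fingertips stand 173 mm ahead of it and the grasp point (between the pads) lies 155 mm ahead of it; z points along the fingers, y is the line along which they close (so a half turn about z gives the same grasp; the last joint's range is limited). The gripper opens to 85 mm and grips with 20 to 120 N. Pads are 22 mm wide; open, the fingers measure 114 mm over their backs; the gripper's body (76 mm by 85 mm) begins 54 mm behind the grasp point. The pads swing forward as they close: fully open they stand 13 mm farther back than shut.
Start: joints at [-1.325, 0.313, 0.046, 1.304, 0, 1.431], TCP at [0.216, -0.533, 0.405] pointing down, gripper open.
Joint ranges: [-2.76, 2.76], [-0.86, 1.69], [-1.03, 1.26], [-2.2, 2.34], [-1.47, 1.5], [-3.14, 3.14]. Speed limits (rad/s): [2.57, 2.57, 3.14, 3.14, 3.14, 3.14].

INTERFACE

Orientations are given as a unit quaternion [x, y, z, w].
In Python, from station import telemetry, optics, ctrl gives the robot as it stands.
- The arm moves only by the tool servo_tool, never from a script. Its argument "targets" is a list of rows, each a list of 3 entries, a list of its own where there are three numbers: the shift along the tool's x, y, z in cm, then the turn, a rotation vector about the tool's x, y, z in degrees, then the closure, from 0 (fully open) to 1 (shut). In form: [[[dx, dy, dz], [wx, wy, wz], grip], ...]. A call has exactly 5 rows; each row shifts and turns the commanded pose from where the row before left it, along the tool's axes as they then stand; what a row does not reach is not made up. A row lasts 1/12 s, in which the tool goes at most 41.7 mm and 7.16 degrees, less where a joint would pass 70% of its speed; a pose out of reach is approached as far as the arm can. A call is refused whole if a number of a shift passes 4.17 or a number of a turn 7.16, either way. A call with a gripper value outside its range is refused whole. The fingers move at their own pace and stop on an object; the grip force is fixed at half the most. Time passes only in rows, so rows that do not move let the fingers close, or fill a call up. It gives the time, the measured TCP pose, the force, the opening and the grip force at its end, in the units of the state.
- telemetry.observe(): the state, without advancing time (a new reading comes with each control period).
- optics.get_image(name): name is "scene" or "top" or "wrist"; returns the picture (384x512x3 uint8, red, green, blue); there is no depth.
- optics.camera_model(name): a dict with "mtx" (3x3 intrinsics, pixels), "rvec" (rotation vector, rad) and "tvec" (3), from world to camera coordinates, as OpenCV has them; the wrist camera has in their place "tool_from_camera" (4x4, takes a point from camera to tool coordinates, whose origin is the TCP and whose axes are the flange's). Camera axes: x right, y down, z forward; pixel columns grow to the right and rows downward; lengths in m; the calibration is good to about 2 mm. A picture is of the moment at which its call begins: read the wrist's pose just before it. camera_model takes no time and is no camera call.
- ctrl.job_done(): hands the job in; it is judged then, once.
The state is a dict: "clock": time; "joint_pos": joint angles; "dq": joint speeds; "joint_torque": joint torques, N m; "position": TCP position; "ee_rot": TCP orientation; "wrist_force": force on the tool from outside, world axes, zero at the start; "wrist_torque": the same for the moment, N m; "finger_gap": finger opening in m; "grip_force": force on a finger pad.
Only numpy, scipy, OpenCV 4.12 (cv2) and the standard library are available. Lean on these libraries where they do the work, as an engineer would, in place of code of your own. Each camera call takes 0.05 s, during which the arm holds its last target. There are 200 camera calls.

## Working session

There is one attempt and no reset: what is moved stays moved. The work goes in short steps, Python scripts to look and compute and a tool call to move; the robot and the scene stay as the last step left them, time stands still between calls to the robot, and variables do not carry over. Pictures are saved under pics/ and viewed, at most 10 in all, crops included, and the job is handed in when it is done.

Besides the shell and the picture viewer there is one more tool, called after "Emit:" as name([rows], argument=value, ...), one row to a line, values as JSON. servo_tool: Moves the arm, as the interface text tells. Its arguments: {"type":"object","properties":{"targets":{"type":"array"}},"required":["targets"]}

```bash
mkdir -p pics; ls; python3 - <<'E'
from station import telemetry, optics
import cv2,numpy as np
s=telemetry.observe();print({k:np.round(v,3).tolist() for k,v in s.items()})
a=optics.get_image("scene");b=optics.get_image("top")
cv2.imwrite("pics/scene0.png",a[:,:,::-1]);cv2.imwrite("pics/top0.png",b[:,:,::-1])
for n in("scene","top","wrist"):print(n,{k:np.round(v,4).tolist() for k,v in optics.camera_model(n).items()})
E
```

```text
pics
{'clock': 0.0, 'joint_pos': [-1.325, 0.314, 0.045, 1.304, -0.0, 1.431], 'dq': [0.001, -0.001, 0.0, 0.0, 0.001, 0.0], 'joint_torque': [0.001, -48.062, 29.854, 0.019, -0.0, -0.0], 'position': [0.216, -0.533, 0.404], 'ee_rot': [0.981, 0.192, -0.0, -0.001], 'wrist_force': [0.993, 0.013, 0.309], 'wrist_torque': [-0.018, 0.001, -0.039], 'grip_force': 0.0, 'finger_gap': 0.085}
scene {'mtx': [[492.7242, 0.0, 261.1278], [0.0, 492.7242, 192.9089], [0.0, 0.0, 1.0]], 'rvec': [1.8213, -1.0394, 0.6469], 'tvec': [-0.2239, 0.2412, 0.9032]}
top {'mtx': [[439.4762, 0.0, 249.8104], [0.0, 439.4762, 187.2401], [0.0, 0.0, 1.0]], 'rvec': [2.199, -2.139, 0.0993], 'tvec': [0.0294, 0.4812, 1.0726]}
wrist {'mtx': [[313.3781, 0.0, 257.7156], [0.0, 313.3781, 194.9141], [0.0, 0.0, 1.0]], 'tool_from_camera': [[0.0001, -0.9463, -0.3232, 0.084], [1.0, 0.0004, -0.0008, 0.0008], [0.0009, -0.3232, 0.9463, 0.0312], [0.0, 0.0, 0.0, 1.0]]}
```

View pics/scene0.png

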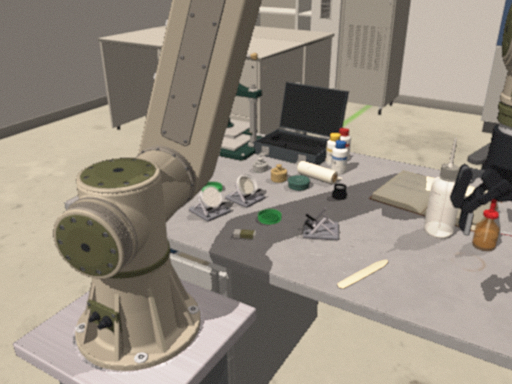

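View pics/top0.png

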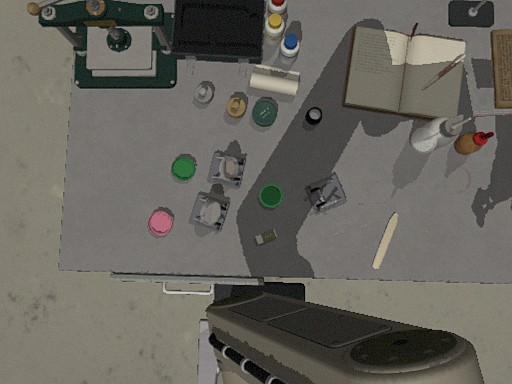

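The scene view shows dishes at (211,198) and (246,187) and the empty stand at (320,228). In the top view the dishes are at (210,211) and (227,168) and the stand at (325,193). I'll enlarge both dishes and the stand in one picture.

```bash
cat > h.py <<'E'
import numpy as np,cv2
from scipy.spatial.transform import Rotation as R
from station import telemetry, optics
def ray(n,uv,pose=None):
    m=optics.camera_model(n); p=np.linalg.inv(m["mtx"])@[*uv,1.]
    if n!="wrist":
        r=R.from_rotvec(np.ravel(m["rvec"])).as_matrix(); return -r.T@np.ravel(m["tvec"]), r.T@p
    T=np.array(m["tool_from_camera"]); r=R.from_quat(pose[1]).as_matrix()
    return r@T[:3,3]+pose[0], r@T[:3,:3]@p
def plane(n,uv,z,pose=None):
    o,d=ray(n,uv,pose); return o+d*(z-o[2])/d[2]
def tri(*rays):
    A=0;b=0
    for o,d in rays:
        d=d/np.linalg.norm(d);P=np.eye(3)-np.outer(d,d);A=A+P;b=b+P@o
    x=np.linalg.solve(A,b); return x,[round(1e3*np.linalg.norm(np.cross(x-o,d/np.linalg.norm(d))),1) for o,d in rays]
E
python3 - <<'E'
import cv2,numpy as np
a=cv2.imread("pics/scene0.png");b=cv2.imread("pics/top0.png")
f=lambda im,x,y,w,h:cv2.resize(im[y:y+h,x:x+w],(400,300),interpolation=cv2.INTER_CUBIC)
o=np.vstack([np.hstack([f(a,180,165,100,75),f(b,175,150,100,75)]),np.hstack([f(a,270,190,100,75),f(b,275,155,100,75)])])
cv2.imwrite("pics/c0.png",o)
E
```

```text
(no output)
```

View pics/c0.png

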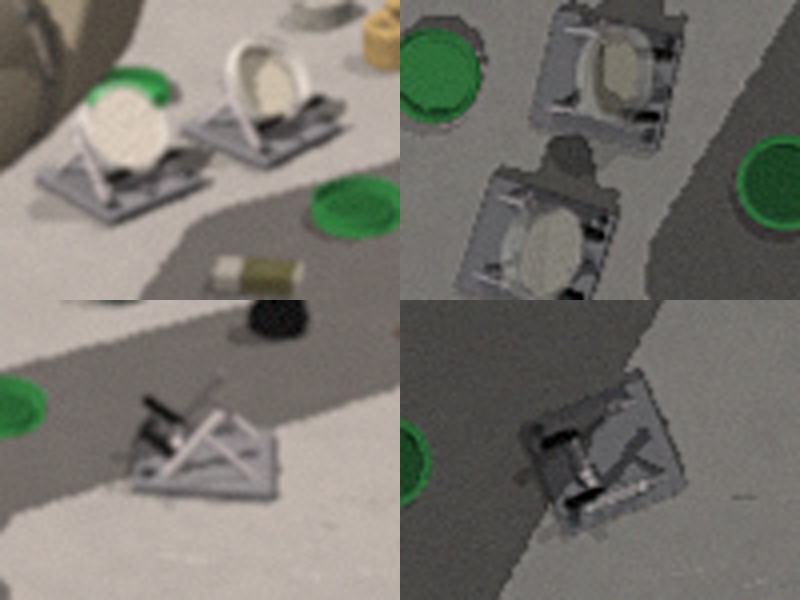

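The dish at scene (211,196) / top (212,212) shows a plain flat face outward, so its open side is against the stand. That makes it dish_a, the one to take. The dish at scene (247,187) / top (228,166) shows a clear rim round a sunken cream disc, so it is the right way up and is dish_b, which stays. The solid green and pink discs are the look-alikes. Next I'll work out rough positions from crop points.

```bash
python3 - <<'E'
from h import *
T=lambda x,y,ox,oy,cx,cy:(ox+(x-cx)/4,oy+(y-cy)/4)
t1=lambda x,y:T(x,y,175,150,400,0); s1=lambda x,y:T(x,y,180,165,0,0)
t2=lambda x,y:T(x,y,275,155,400,300); s2=lambda x,y:T(x,y,270,190,0,300)
print("dishA face",tri(ray("top",t1(551,249)),ray("scene",s1(127,127))))
print("dishB",tri(ray("top",t1(617,72)),ray("scene",s1(268,80))))
# base corners z=.01 top view
for n,c in dict(E=[(640,370),(688,480),(565,538),(522,430)],).items():
  P=np.array([plane("top",t2(*q),.01) for q in c]);print(n,P.round(4)[:,:2].tolist(),P.mean(0).round(4))
A=np.array([plane("top",t1(*q),.01) for q in [(495,168),(618,205),(560,8),(535,130),(657,155),(686,25)]]);print("A corners",A.round(4)[:2,:2].tolist(),"B",A[2:].round(4)[:,:2].tolist(),A[2:].mean(0).round(4))
E
```

```text
dishA face (array([0.41439176, 0.1306877 , 0.04766426]), [np.float64(0.0), np.float64(0.0)])
dishB (array([0.52449454, 0.0938197 , 0.0447332 ]), [np.float64(0.6), np.float64(0.6)])
E [[0.5248, -0.1717], [0.4559, -0.2025], [0.4174, -0.1257], [0.4847, -0.0977]] [ 0.4707 -0.1494  0.01  ]
A corners [[0.4659, 0.1712], [0.4446, 0.0929]] B [[0.5691, 0.1338], [0.4906, 0.1469], [0.4769, 0.0693], [0.5603, 0.0534]] [0.5242 0.1008 0.01  ]
```

```bash
cat > plan.py <<'E'
from h import *
def down(yaw):  # tool z down, tool x at yaw (deg)
    c,s=np.cos(np.radians(yaw)),np.sin(np.radians(yaw)); return np.array([[c,s,0],[s,-c,0],[0,0,-1.]])
def slope(psi,tilt,side):  # stand x at psi(deg); tool along -up-slope tilted 'tilt' deg; side +1: tool y=+normal
    p,t=np.radians(psi),np.radians(tilt); xs=np.array([np.cos(p),np.sin(p),0]);z=np.array([0,0,1.])
    u=np.sin(t)*xs+np.cos(t)*z; n=-np.cos(t)*xs+np.sin(t)*z; y=side*n
    return np.column_stack([np.cross(y,-u),y,-u])
def cmd(): 
    s=telemetry.observe(); return np.array(s["position"]),R.from_quat(s["ee_rot"])
def rows(start,goal,g,n=None,vmax=3.9):
    p,r=start; q,m=np.array(goal[0]),R.from_matrix(goal[1])
    rv=(r.inv()*m).as_rotvec(); a=np.degrees(np.linalg.norm(rv)); d=100*np.linalg.norm(q-p)
    n=n or int(max(5,5*np.ceil(max(a/7,d/vmax)/5))); print("n",n,"ang",round(a,1),"cm",round(d,1))
    for k in range(0,n,5):
        L=[]
        for j in range(k,k+5):
            rj=r*R.from_rotvec(rv*j/n); L.append([rj.inv().apply((q-p)/n*100).round(2).tolist(),np.degrees(rv/n).round(2).tolist(),g])
        print(L)
    return q,m
E
python3 - <<'E'
from plan import *
rows(cmd(),([.465,-.13,.32],down(165)),0.0,n=25)
E
```

```text
n 25 ang 142.9 cm 48.1
[[[1.53, -1.12, 0.34], [-0.0, -0.0, -5.72], 0.0], [[1.63, -0.96, 0.34], [-0.0, -0.0, -5.72], 0.0], [[1.72, -0.79, 0.34], [-0.0, -0.0, -5.72], 0.0], [[1.79, -0.62, 0.34], [-0.0, -0.0, -5.72], 0.0], [[1.84, -0.44, 0.34], [-0.0, -0.0, -5.72], 0.0]]
[[[1.88, -0.25, 0.34], [-0.0, -0.0, -5.72], 0.0], [[1.89, -0.06, 0.34], [-0.0, -0.0, -5.72], 0.0], [[1.89, 0.13, 0.34], [-0.0, -0.0, -5.72], 0.0], [[1.87, 0.31, 0.34], [-0.0, -0.0, -5.72], 0.0], [[1.83, 0.5, 0.34], [-0.0, -0.0, -5.72], 0.0]]
[[[1.77, 0.68, 0.34], [-0.0, -0.0, -5.72], 0.0], [[1.69, 0.85, 0.34], [-0.0, -0.0, -5.72], 0.0], [[1.6, 1.01, 0.34], [-0.0, -0.0, -5.72], 0.0], [[1.49, 1.17, 0.34], [-0.0, -0.0, -5.72], 0.0], [[1.37, 1.31, 0.34], [-0.0, -0.0, -5.72], 0.0]]
[[[1.23, 1.44, 0.34], [-0.0, -0.0, -5.72], 0.0], [[1.08, 1.56, 0.34], [-0.0, -0.0, -5.72], 0.0], [[0.92, 1.66, 0.34], [-0.0, -0.0, -5.72], 0.0], [[0.75, 1.74, 0.34], [-0.0, -0.0, -5.72], 0.0], [[0.57, 1.8, 0.34], [-0.0, -0.0, -5.72], 0.0]]
[[[0.39, 1.85, 0.34], [-0.0, -0.0, -5.72], 0.0], [[0.2, 1.88, 0.34], [-0.0, -0.0, -5.72], 0.0], [[0.01, 1.89, 0.34], [-0.0, -0.0, -5.72], 0.0], [[-0.17, 1.88, 0.34], [-0.0, -0.0, -5.72], 0.0], [[-0.36, 1.86, 0.34], [-0.0, -0.0, -5.72], 0.0]]
```

Emit:
servo_tool([
  [[1.5,-1.1,0.3],[0,0,-5.7],0],
  [[1.6,-1.0,0.3],[0,0,-5.7],0],
  [[1.7,-0.8,0.3],[0,0,-5.7],0],
  [[1.8,-0.6,0.3],[0,0,-5.7],0],
  [[1.8,-0.4,0.3],[0,0,-5.7],0],
])

```text
clock: 0.52
position: [0.2657, -0.452, 0.389]
ee_rot: [0.903, 0.429, 0.0, -0.001]
wrist_force: [-0.2, 0.5, 0.3]
finger_gap: 0.0853
grip_force: 0.0
```

Emit:
servo_tool([
  [[1.9,-0.3,0.3],[0,0,-5.7],0],
  [[1.9,-0.1,0.3],[0,0,-5.7],0],
  [[1.9,0.1,0.3],[0,0,-5.7],0],
  [[1.9,0.3,0.3],[0,0,-5.7],0],
  [[1.8,0.5,0.3],[0,0,-5.7],0],
])

```text
clock: 0.93
position: [0.3149, -0.3704, 0.3742]
ee_rot: [0.769, 0.639, 0.0, -0.0]
wrist_force: [-0.1, -0.5, 0.4]
finger_gap: 0.0853
grip_force: 0.0
```

Emit:
servo_tool([
  [[1.8,0.7,0.4],[0,0,-5.7],0],
  [[1.7,0.9,0.4],[0,0,-5.7],0],
  [[1.6,1.0,0.4],[0,0,-5.7],0],
  [[1.5,1.2,0.4],[0,0,-5.7],0],
  [[1.4,1.3,0.4],[0,0,-5.7],0],
])

```text
clock: 1.35
position: [0.3657, -0.2894, 0.3542]
ee_rot: [0.589, 0.808, 0.0, -0.0]
wrist_force: [0.3, 0.7, -0.3]
finger_gap: 0.0853
grip_force: 0.0
```

Emit:
servo_tool([
  [[1.2,1.4,0.4],[0,0,-5.7],0],
  [[1.1,1.6,0.4],[0,0,-5.7],0],
  [[0.9,1.7,0.4],[0,0,-5.7],0],
  [[0.8,1.7,0.4],[0,0,-5.7],0],
  [[0.6,1.8,0.4],[0,0,-5.7],0],
])

```text
clock: 1.77
position: [0.4154, -0.2087, 0.3342]
ee_rot: [0.371, 0.928, 0.0, -0.0]
wrist_force: [0.5, 0.5, 0.1]
finger_gap: 0.0853
grip_force: 0.0
```

Emit:
servo_tool([
  [[0.4,1.8,0.3],[0,0,-5.7],0],
  [[0.2,1.9,0.3],[0,0,-5.7],0],
  [[0,1.9,0.3],[0,0,-5.7],0],
  [[-0.2,1.9,0.3],[0,0,-5.7],0],
  [[-0.4,1.9,0.3],[0,0,-5.7],0],
])

```text
clock: 2.18
position: [0.4663, -0.1284, 0.3192]
ee_rot: [0.132, 0.991, 0.0, -0.0]
wrist_force: [0.1, -0.3, -0.5]
finger_gap: 0.0853
grip_force: 0.0
```

```bash
python3 - <<'E'
from plan import *
s=telemetry.observe();a=optics.get_image("wrist")
np.savez("w1.npz",img=a,p=s["position"],q=s["ee_rot"]);cv2.imwrite("pics/w1.png",cv2.resize(a[:,:,::-1],(800,600),interpolation=cv2.INTER_CUBIC))
print(s["clock"],np.round(s["position"],4),np.round(s["joint_pos"],3),R.from_quat(s["ee_rot"]).as_matrix().round(3))
rows(cmd(),([.43,.125,.31],down(165)),0.0)
E
```

```text
2.1833 [ 0.4663 -0.1284  0.3192] [-0.435  0.184 -0.34   1.048 -0.    -0.171] [[-0.965  0.261 -0.001]
 [ 0.261  0.965  0.   ]
 [ 0.001  0.    -1.   ]]
n 10 ang 0.3 cm 25.4
[[[1.0, 2.34, 0.09], [0.01, -0.0, 0.03], 0.0], [[1.0, 2.34, 0.09], [0.01, -0.0, 0.03], 0.0], [[1.0, 2.34, 0.09], [0.01, -0.0, 0.03], 0.0], [[1.0, 2.34, 0.09], [0.01, -0.0, 0.03], 0.0], [[1.0, 2.34, 0.09], [0.01, -0.0, 0.03], 0.0]]
[[[1.01, 2.33, 0.09], [0.01, -0.0, 0.03], 0.0], [[1.01, 2.33, 0.09], [0.01, -0.0, 0.03], 0.0], [[1.01, 2.33, 0.09], [0.01, -0.0, 0.03], 0.0], [[1.01, 2.33, 0.09], [0.01, -0.0, 0.03], 0.0], [[1.01, 2.33, 0.09], [0.01, -0.0, 0.03], 0.0]]
```

View pics/w1.png

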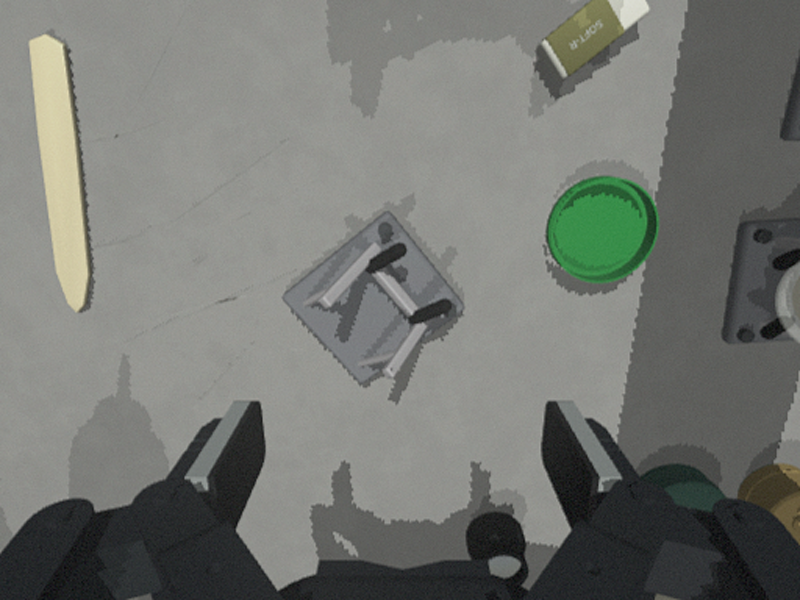

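The wrist view shows the empty stand. Its base corners are at (388,212), (464,305), (362,385) and (283,297); the peg tips at (405,248) and (452,304); the prong tips at about (322,303) and (388,373). I'll move over dish A next.

Emit:
servo_tool([
  [[1,2.3,0.1],[0,0,0],0.5],
  [[1,2.3,0.1],[0,0,0],0.5],
  [[1,2.3,0.1],[0,0,0],0.5],
  [[1,2.3,0.1],[0,0,0],0.5],
  [[1,2.3,0.1],[0,0,0],0.5],
])

```text
clock: 2.65
position: [0.4479, -0.0043, 0.3144]
ee_rot: [0.135, 0.991, -0.0, -0.0]
wrist_force: [-0.2, 0.1, -0.3]
finger_gap: 0.0427
grip_force: 0.0
```

Emit:
servo_tool([
  [[1,2.3,0.1],[0,0,0],0.5],
  [[1,2.3,0.1],[0,0,0],0.5],
  [[1,2.3,0.1],[0,0,0],0.5],
  [[1,2.3,0.1],[0,0,0],0.5],
  [[1,2.3,0.1],[0,0,0],0.5],
])

```text
clock: 3.07
position: [0.4302, 0.1199, 0.3094]
ee_rot: [0.134, 0.991, -0.0, -0.0]
wrist_force: [0.3, 0.6, 0.9]
finger_gap: 0.0429
grip_force: 0.0
```

```bash
python3 - <<'E'
from plan import *
s=telemetry.observe();a=optics.get_image("wrist")
np.savez("w2.npz",img=a,p=s["position"],q=s["ee_rot"]);cv2.imwrite("pics/w2.png",cv2.resize(a[:,:,::-1],(800,600),interpolation=cv2.INTER_CUBIC))
print(s["clock"],np.round(s["position"],4),np.round(s["joint_pos"],3),s["finger_gap"])
w=np.load("w1.npz");pose=(w["p"],w["q"])
f=lambda uv,z:plane("wrist",np.array(uv)/1.5625,z,pose)
C=np.array([f(c,.01) for c in [(388,212),(464,305),(362,385),(283,297)]])
ang=lambda v:np.degrees(np.arctan2(v[1],v[0])).round(1)
print("base",C.round(4)[:,:2].tolist(),C.mean(0).round(4),[(ang(C[(i+1)%4]-C[i]),np.linalg.norm(C[(i+1)%4]-C[i]).round(4)) for i in range(4)])
Q=[f((322,303),.057),f((388,373),.057)];G=[f((405,248),.0387),f((452,304),.0387)]
for n,q in(("prong",Q),("peg",G)):print(n,np.round(q,4)[:,:2].tolist(),np.linalg.norm(q[0]-q[1]).round(4),ang(q[0]-q[1])-90)
xs=C[0]-C[3]; xs=-(xs/np.linalg.norm(xs)); print(ang(xs))
m=(Q[0]+Q[1])/2+0; print("seat from prong",m-(6.5*.819+13*.574)*1e-3*xs,"from peg",(G[0]+G[1])/2+(19.5*.819+27.5*.574)*1e-3*xs)
E
```

```text
3.0667 [0.4302 0.1199 0.3094] [ 0.092  0.122 -0.439  1.009 -0.     0.362] 0.042928160626798904
base [[0.4228, -0.1251], [0.488, -0.0961], [0.5235, -0.1705], [0.4549, -0.1992]] [ 0.4723 -0.1477  0.01  ] [(np.float64(24.0), np.float64(0.0714)), (np.float64(-64.5), np.float64(0.0825)), (np.float64(-157.3), np.float64(0.0743)), (np.float64(113.5), np.float64(0.0807))]
prong [[0.4514, -0.1659], [0.4972, -0.1447]] 0.0505 -245.1
peg [[0.4391, -0.1198], [0.4753, -0.1033]] 0.0397 -245.5
-66.5
seat from prong [ 0.46920073 -0.14356826  0.057     ] from peg [ 0.46985803 -0.14067095  0.0387    ]
```

View pics/w2.png

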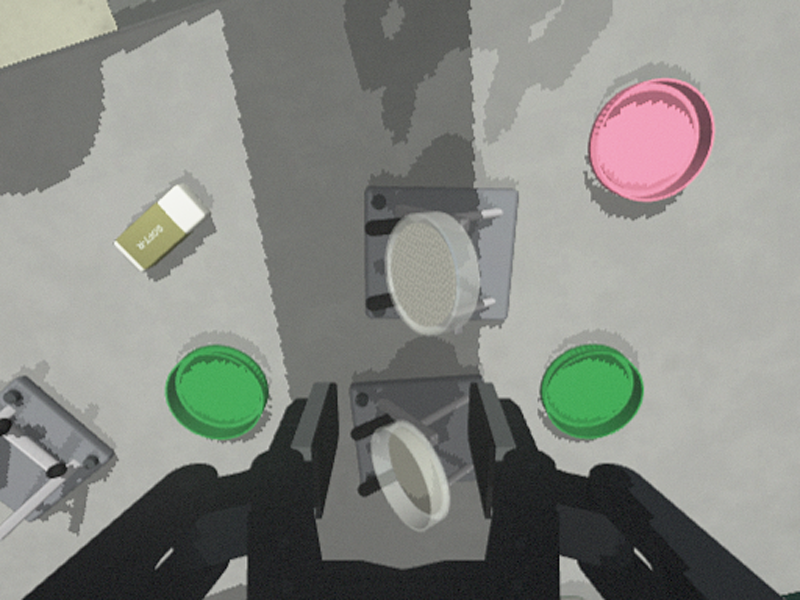

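The wrist view shows dish A at (433,272): a flat face toward the open front (left), its side wall visible to the right, pegs at (367,228) and (367,303), prong tips at (500,212) and (494,300). Dish B at (412,475) shows its rim interior. The identification holds.

```bash
python3 - <<'E'
from plan import *
w=np.load("w2.npz");pose=(w["p"],w["q"])
f=lambda uv,z:plane("wrist",np.array(uv)/1.5625,z,pose)
C=np.array([f(c,.01) for c in [(365,186),(519,190),(507,322),(364,318)]])
ang=lambda v:np.degrees(np.arctan2(v[1],v[0])).round(1)
print("base",C.round(4)[:,:2].tolist(),C.mean(0).round(4),[(ang(C[(i+1)%4]-C[i]),np.linalg.norm(C[(i+1)%4]-C[i]).round(4)) for i in range(4)])
Q=[f((500,212),.057),f((494,301),.057)];G=[f((366,228),.0387),f((366,304),.0387)]
for n,q in(("prong",Q),("peg",G)):print(n,np.round(q,4)[:,:2].tolist(),np.linalg.norm(q[0]-q[1]).round(4),ang(q[0]-q[1])+270)
xs=(C[1]-C[0])+(C[2]-C[3]); xs/=np.linalg.norm(xs); print(ang(xs))
m=(Q[0]+Q[1])/2; print("seat from prong",m-(6.5*.819+13*.574)*1e-3*xs,"peg",(G[0]+G[1])/2+(19.5*.819+27.5*.574)*1e-3*xs,"base",C.mean(0)-.0064*xs)
n=-.819*xs+[0,0,.574]
rw=ray("wrist",np.array((425,272))/1.5625,pose)
F,e=tri(rw,ray("top",(212.75,212.25)),ray("scene",(211.75,196.75)));print("face",F,e,"centre",F-.0065*n)
E
```

```text
base [[0.369, 0.1158], [0.393, 0.1948], [0.4656, 0.1734], [0.4409, 0.0934]] [0.4171 0.1444 0.01  ] [(np.float64(73.1), np.float64(0.0825)), (np.float64(-16.4), np.float64(0.0757)), (np.float64(-107.2), np.float64(0.0838)), (np.float64(162.7), np.float64(0.0753))]
prong [[0.3928, 0.1754], [0.4333, 0.164]] 0.0421 434.3
peg [[0.3864, 0.1132], [0.4241, 0.1018]] 0.0394 433.2
73.0
seat from prong [0.40934965 0.1575018  0.057     ] peg [0.41460216 0.13788057 0.0387    ] base [0.41526254 0.13825098 0.01      ]
face [0.4146524  0.13273706 0.04631622] [np.float64(3.1), np.float64(1.9), np.float64(1.6)] centre [0.41621252 0.13782682 0.04258522]
```

```bash
cat > geo.py <<'E'
from plan import *
A=np.array([.4153,.1380,.0485]);pA=73.3
E=np.array([.4697,-.1420,.050]);pE=-65.5
RA=slope(pA,35,-1);RE=slope(pE,35,1)
uA,nA=-RA[:,2],-RA[:,1];uE,nE=-RE[:,2],RE[:,1]
E
python3 - <<'E'
from geo import *
G=A+.0015*nA+.014*uA+.155*uA
print(RA.round(2),G)
c=rows(cmd(),(G+.065*uA,RA),.5,n=10)
rows(c,(G,RA),.5,n=5)
E
```

```text
[[-0.96  0.24 -0.16]
 [ 0.29  0.78 -0.55]
 [ 0.   -0.57 -0.82]] [0.44280204 0.22966906 0.18779706]
n 10 ang 35.1 cm 16.0
[[[0.14, 1.44, 0.69], [3.51, 0.03, 0.14], 0.5], [[0.15, 1.48, 0.6], [3.51, 0.03, 0.14], 0.5], [[0.15, 1.51, 0.5], [3.51, 0.03, 0.14], 0.5], [[0.15, 1.54, 0.41], [3.51, 0.03, 0.14], 0.5], [[0.16, 1.56, 0.32], [3.51, 0.03, 0.14], 0.5]]
[[[0.16, 1.58, 0.22], [3.51, 0.03, 0.14], 0.5], [[0.16, 1.59, 0.12], [3.51, 0.03, 0.14], 0.5], [[0.17, 1.59, 0.03], [3.51, 0.03, 0.14], 0.5], [[0.17, 1.59, -0.07], [3.51, 0.03, 0.14], 0.5], [[0.18, 1.58, -0.17], [3.51, 0.03, 0.14], 0.5]]
n 5 ang 0.0 cm 6.5
[[[-0.0, 0.0, 1.3], [0.0, 0.0, 0.0], 0.5], [[-0.0, 0.0, 1.3], [0.0, 0.0, 0.0], 0.5], [[-0.0, 0.0, 1.3], [0.0, 0.0, 0.0], 0.5], [[-0.0, 0.0, 1.3], [0.0, 0.0, 0.0], 0.5], [[-0.0, 0.0, 1.3], [0.0, 0.0, 0.0], 0.5]]
```

Emit:
servo_tool([
  [[0.1,1.4,0.7],[3.5,0,0.1],0.5],
  [[0.2,1.5,0.6],[3.5,0,0.1],0.5],
  [[0.2,1.5,0.5],[3.5,0,0.1],0.5],
  [[0.2,1.5,0.4],[3.5,0,0.1],0.5],
  [[0.2,1.6,0.3],[3.5,0,0.2],0.5],
])

```text
clock: 3.53
position: [0.4413, 0.1907, 0.2752]
ee_rot: [0.138, 0.978, -0.152, -0.02]
wrist_force: [0.3, 0.0, -0.7]
finger_gap: 0.043
grip_force: 0.0
```

Emit:
servo_tool([
  [[0.2,1.6,0.2],[3.5,0,0.1],0.5],
  [[0.2,1.6,0.1],[3.5,0,0.1],0.5],
  [[0.2,1.6,0],[3.5,0,0.1],0.5],
  [[0.2,1.6,-0.1],[3.5,0,0.2],0.5],
  [[0.2,1.6,-0.2],[3.5,0,0.2],0.5],
])

```text
clock: 3.95
position: [0.4524, 0.2638, 0.2417]
ee_rot: [0.139, 0.943, -0.3, -0.04]
wrist_force: [-0.5, -0.4, 0.1]
finger_gap: 0.0425
grip_force: 0.0
```

```bash
python3 - <<'E'
from geo import *
s=telemetry.observe();a=optics.get_image("wrist");b=optics.get_image("scene")
np.savez("w3.npz",img=a,p=s["position"],q=s["ee_rot"])
z=cv2.resize(b[150:240,150:270],(533,400),interpolation=cv2.INTER_CUBIC)
o=np.zeros((400,800,3),np.uint8);o[:,:]=0
o[:300,:400]=cv2.resize(a[84:384,56:456],(400,300));o[:300,400:]=cv2.resize(z,(400,300))
cv2.imwrite("pics/w3.png",cv2.resize(a[:,:,::-1],(800,600),interpolation=cv2.INTER_CUBIC))
print(s["clock"],np.round(s["joint_pos"],3),s["finger_gap"])
G=A+.0015*nA+.169*uA
rows(cmd(),(G,RA),.5,n=5)
# predicted dish-centre pixel (800x600 view)
m=optics.camera_model("wrist");T=np.array(m["tool_from_camera"]);r=R.from_quat(s["ee_rot"]).as_matrix()
def px(P):
    c=T[:3,:3].T@(r.T@(P-s["position"])-T[:3,3]);h=np.array(m["mtx"])@c;return (h[:2]/h[2]*1.5625).round(0)
print("centre",px(A),"top rim f/b",px(A+.03*uA+.0065*nA),px(A+.03*uA-.0065*nA))
E
```

```text
3.95 [ 0.477  0.556 -0.089  1.376 -0.433  0.87 ] 0.042509167904984574
n 5 ang 0.4 cm 6.3
[[[-0.01, 0.0, 1.26], [-0.04, 0.06, 0.01], 0.5], [[-0.02, 0.0, 1.26], [-0.04, 0.06, 0.01], 0.5], [[-0.02, 0.0, 1.26], [-0.04, 0.06, 0.01], 0.5], [[-0.02, -0.0, 1.26], [-0.04, 0.06, 0.01], 0.5], [[-0.02, -0.0, 1.26], [-0.04, 0.06, 0.01], 0.5]]
centre [411. 331.] top rim f/b [396. 360.] [429. 360.]
```

View pics/w3.png

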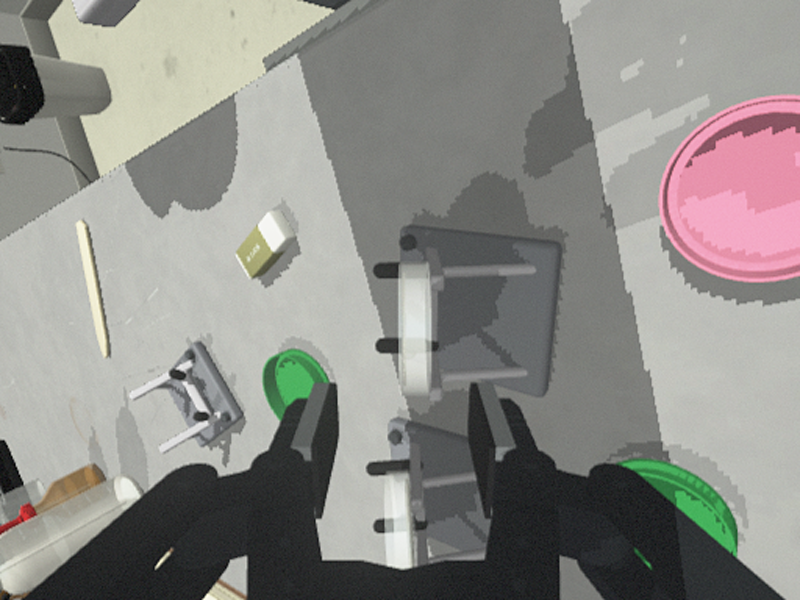

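The view down the slope shows dish A edge-on, x 398–433 and y 263–395, about 2 mm right of prediction, with the struts clear of the back finger. I'll correct that while descending, then close.

Emit:
servo_tool([
  [[0,0.1,1.2],[0,0,0],0.5],
  [[0,0.1,1.3],[0,0,0],0.5],
  [[0,0,1.3],[0,0,0],0.5],
  [[0,0,1.3],[0,0,0],0.5],
  [[0,0,1.2],[0,0,0],0.5],
])

```text
clock: 4.47
position: [0.4426, 0.229, 0.1893]
ee_rot: [0.139, 0.944, -0.297, -0.04]
wrist_force: [-0.2, 0.8, 0.3]
finger_gap: 0.0429
grip_force: 0.0
```

Emit:
servo_tool([
  [[0,0,0],[0,0,0],1],
  [[0,0,0],[0,0,0],1],
  [[0,0,0],[0,0,0],1],
  [[0,0,0],[0,0,0],1],
  [[0,0,0],[0,0,0],1],
])

```text
clock: 4.88
position: [0.4428, 0.2301, 0.1902]
ee_rot: [0.139, 0.943, -0.298, -0.04]
wrist_force: [-0.1, -1.8, 2.2]
finger_gap: 0.0112
grip_force: 58.8
```

```bash
python3 - <<'E'
from geo import *
s=telemetry.observe();a=optics.get_image("wrist");b=optics.get_image("scene")
np.savez("w4.npz",img=a,p=s["position"],q=s["ee_rot"])
o=np.hstack([cv2.resize(a[150:384,106:406],(400,312)),cv2.resize(b[150:240,170:285],(400,312),interpolation=cv2.INTER_CUBIC)])
cv2.imwrite("pics/w4.png",o[:,:,::-1])
print(s["clock"],s["position"],s["finger_gap"],s["grip_force"],s["wrist_force"])
p,r=cmd();rr=r.as_matrix()
# grasp point relative to dish centre, tool axes
print("dish centre in tool", rr.T@(A-p))
E
```

```text
4.8833 [0.44283378 0.23009096 0.19016681] 0.011214897046744443 58.82848504585127 [-0.080021   -1.82472563  2.22613772]
dish centre in tool [0.0012902  0.00243182 0.17114759]
```

View pics/w4.png

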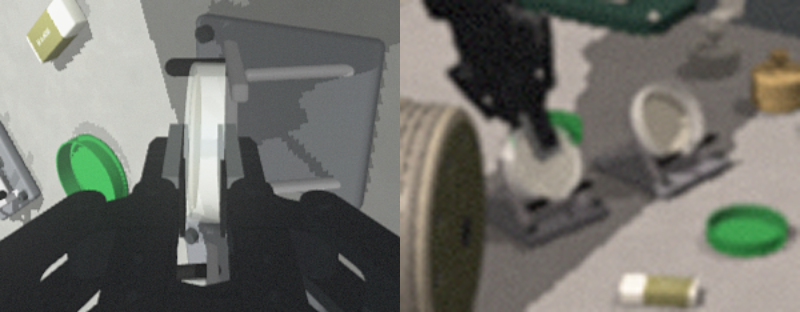

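The picture shows both pads clamped on the upper part of dish A (gap 11 mm, 59 N) with the other dish undisturbed. I'll lift and carry it across.

```bash
python3 - <<'E'
from geo import *
from scipy.spatial.transform import Slerp
c=cmd();p,r=c
c=rows(c,(p+.09*uA,r.as_matrix()),1,n=5)
M=Slerp([0,1],R.from_matrix([r.as_matrix(),RE]))(.5)
c=rows(c,([.455,.0,.37],M.as_matrix()),1,n=15)
W=E+uE*.255-uE*0
print(W,RE.round(2))
c=rows(c,(W,RE),1,n=15)
E
```

```text
n 5 ang 0.0 cm 9.0
[[[-0.01, -0.0, -1.8], [-0.0, -0.0, 0.0], 1], [[-0.01, -0.0, -1.8], [-0.0, -0.0, 0.0], 1], [[-0.01, -0.0, -1.8], [-0.0, -0.0, 0.0], 1], [[-0.01, -0.0, -1.8], [-0.0, -0.0, 0.0], 1], [[-0.01, -0.0, -1.8], [-0.0, -0.0, 0.0], 1]]
n 15 ang 40.0 cm 29.9
[[[-0.52, -1.87, 0.45], [-2.23, 0.02, -1.46], 1], [[-0.47, -1.9, 0.38], [-2.23, 0.02, -1.46], 1], [[-0.42, -1.93, 0.3], [-2.23, 0.02, -1.46], 1], [[-0.37, -1.95, 0.23], [-2.23, 0.02, -1.46], 1], [[-0.33, -1.96, 0.15], [-2.23, 0.02, -1.46], 1]]
[[[-0.28, -1.97, 0.08], [-2.23, 0.02, -1.46], 1], [[-0.22, -1.98, -0.0], [-2.23, 0.02, -1.46], 1], [[-0.17, -1.99, -0.08], [-2.23, 0.02, -1.46], 1], [[-0.12, -1.98, -0.16], [-2.23, 0.02, -1.46], 1], [[-0.07, -1.98, -0.23], [-2.23, 0.02, -1.46], 1]]
[[[-0.02, -1.97, -0.31], [-2.23, 0.02, -1.46], 1], [[0.03, -1.96, -0.39], [-2.23, 0.02, -1.46], 1], [[0.08, -1.94, -0.46], [-2.23, 0.02, -1.46], 1], [[0.13, -1.92, -0.54], [-2.23, 0.02, -1.46], 1], [[0.17, -1.89, -0.61], [-2.23, 0.02, -1.46], 1]]
[ 0.53035386 -0.27509275  0.25888377] [[-0.91 -0.34 -0.24]
 [-0.41  0.75  0.52]
 [ 0.    0.57 -0.82]]
n 15 ang 40.0 cm 30.6
[[[-0.46, -1.86, 0.7], [-2.23, 0.02, -1.46], 1], [[-0.41, -1.9, 0.62], [-2.23, 0.02, -1.46], 1], [[-0.36, -1.93, 0.55], [-2.23, 0.02, -1.46], 1], [[-0.31, -1.96, 0.47], [-2.23, 0.02, -1.46], 1], [[-0.26, -1.98, 0.4], [-2.23, 0.02, -1.46], 1]]
[[[-0.21, -2.0, 0.32], [-2.23, 0.02, -1.46], 1], [[-0.16, -2.02, 0.24], [-2.23, 0.02, -1.46], 1], [[-0.11, -2.03, 0.16], [-2.23, 0.02, -1.46], 1], [[-0.06, -2.04, 0.08], [-2.23, 0.02, -1.46], 1], [[-0.0, -2.04, 0.0], [-2.23, 0.02, -1.46], 1]]
[[[0.05, -2.04, -0.08], [-2.23, 0.02, -1.46], 1], [[0.1, -2.03, -0.16], [-2.23, 0.02, -1.46], 1], [[0.15, -2.02, -0.24], [-2.23, 0.02, -1.46], 1], [[0.2, -2.01, -0.32], [-2.23, 0.02, -1.46], 1], [[0.25, -1.99, -0.39], [-2.23, 0.02, -1.46], 1]]
```

Emit:
servo_tool([
  [[0,0,-1.8],[0,0,0],1],
  [[0,0,-1.8],[0,0,0],1],
  [[0,0,-1.8],[0,0,0],1],
  [[0,0,-1.8],[0,0,0],1],
  [[0,0,-1.8],[0,0,0],1],
])

```text
clock: 5.4
position: [0.4573, 0.2808, 0.2639]
ee_rot: [0.139, 0.944, -0.297, -0.04]
wrist_force: [0.4, 0.2, -1.7]
finger_gap: 0.0112
grip_force: 58.3
```

Emit:
servo_tool([
  [[-0.5,-1.9,0.4],[-2.2,0,-1.5],1],
  [[-0.5,-1.9,0.4],[-2.2,0,-1.5],1],
  [[-0.4,-1.9,0.3],[-2.2,0,-1.5],1],
  [[-0.4,-2,0.2],[-2.2,0,-1.4],1],
  [[-0.3,-2,0.1],[-2.3,0,-1.4],1],
])

```text
clock: 5.82
position: [0.4562, 0.1862, 0.3005]
ee_rot: [0.081, 0.975, -0.201, -0.045]
wrist_force: [0.6, -0.0, 0.2]
finger_gap: 0.011
grip_force: 58.5
```

Emit:
servo_tool([
  [[-0.3,-2,0.1],[-2.2,0,-1.5],1],
  [[-0.2,-2,0],[-2.2,0,-1.5],1],
  [[-0.2,-2,-0.1],[-2.2,0,-1.5],1],
  [[-0.1,-2,-0.2],[-2.2,0,-1.4],1],
  [[-0.1,-2,-0.2],[-2.3,0,-1.4],1],
])

```text
clock: 6.23
position: [0.4556, 0.0919, 0.3368]
ee_rot: [0.023, 0.993, -0.102, -0.049]
wrist_force: [0.3, -0.2, -0.3]
finger_gap: 0.0113
grip_force: 58.5
```

Emit:
servo_tool([
  [[0,-2,-0.3],[-2.2,0,-1.5],1],
  [[0,-2,-0.4],[-2.2,0,-1.5],1],
  [[0.1,-1.9,-0.5],[-2.2,0,-1.5],1],
  [[0.1,-1.9,-0.5],[-2.2,0,-1.4],1],
  [[0.2,-1.9,-0.6],[-2.3,0,-1.4],1],
])

```text
clock: 6.65
position: [0.4547, -0.0016, 0.3724]
ee_rot: [-0.036, 0.998, -0.003, -0.053]
wrist_force: [-0.4, -0.5, -0.4]
finger_gap: 0.0109
grip_force: 58.6
```

Emit:
servo_tool([
  [[-0.5,-1.9,0.7],[-2.2,0,-1.5],1],
  [[-0.4,-1.9,0.6],[-2.2,0,-1.5],1],
  [[-0.4,-1.9,0.5],[-2.2,0,-1.5],1],
  [[-0.3,-2,0.5],[-2.2,0,-1.4],1],
  [[-0.3,-2,0.4],[-2.3,0,-1.4],1],
])

```text
clock: 7.07
position: [0.4817, -0.0941, 0.3354]
ee_rot: [-0.094, 0.989, 0.097, -0.056]
wrist_force: [0.3, 0.1, -0.5]
finger_gap: 0.0109
grip_force: 58.6
```

Emit:
servo_tool([
  [[-0.2,-2,0.3],[-2.2,0,-1.5],1],
  [[-0.2,-2,0.2],[-2.2,0,-1.5],1],
  [[-0.1,-2,0.2],[-2.2,0,-1.5],1],
  [[-0.1,-2,0.1],[-2.2,0,-1.4],1],
  [[0,-2,0],[-2.3,0,-1.4],1],
])

```text
clock: 7.48
position: [0.5078, -0.1845, 0.2989]
ee_rot: [-0.15, 0.967, 0.195, -0.059]
wrist_force: [0.2, 0.1, 0.0]
finger_gap: 0.0117
grip_force: 58.6
```

Emit:
servo_tool([
  [[0.1,-2,-0.1],[-2.2,0,-1.5],1],
  [[0.1,-2,-0.2],[-2.2,0,-1.5],1],
  [[0.2,-2,-0.2],[-2.2,0,-1.5],1],
  [[0.2,-2,-0.3],[-2.2,0,-1.4],1],
  [[0.2,-2,-0.4],[-2.3,0,-1.4],1],
])

```text
clock: 7.9
position: [0.5327, -0.2758, 0.263]
ee_rot: [-0.205, 0.933, 0.291, -0.061]
wrist_force: [0.9, -0.4, -1.0]
finger_gap: 0.011
grip_force: 58.7
```

```bash
python3 - <<'E'
from geo import *
s=telemetry.observe();a=optics.get_image("wrist")
np.savez("w5.npz",img=a,p=s["position"],q=s["ee_rot"]);cv2.imwrite("pics/w5.png",cv2.resize(a[:,:,::-1],(800,600),interpolation=cv2.INTER_CUBIC))
print(s["clock"],s["position"],np.round(s["joint_pos"],3),s["finger_gap"],s["grip_force"])
p,r=cmd()
m=optics.camera_model("wrist");T=np.array(m["tool_from_camera"])
def px(t):
    h=np.array(m["mtx"])@(T[:3,:3].T@(np.array(t)-T[:3,3]));return (h[:2]/h[2]*1.5625).round(0).tolist()
print("held dish bottom edge predicted",px([.0013,0,.201]),"right/left of centre",px([.0313,0,.171]),px([-.0287,0,.171]))
tl=lambda P:r.as_matrix().T@(np.array(P)-p)
perp=RE[:,0]
print("base corners",[px(tl(q)) for q in [[.4228,-.1251,.01],[.488,-.0961,.01],[.5235,-.1705,.01],[.4549,-.1992,.01]]])
print("peg tips",[px(tl(E-.0275*uE+.0195*nE+k*.02*perp)) for k in(-1,1)],"peg roots",[px(tl(E-.0275*uE-.0065*nE+k*.02*perp)) for k in(-1,1)])
rows((p,r),(E+uE*.173,RE),1,n=10)
E
```

```text
7.9 [ 0.53269946 -0.27583838  0.26301459] [-0.668  0.708  0.228  1.64   0.265 -1.175] 0.011040812845018122 58.68791988253463
held dish bottom edge predicted [405.0, 362.0] right/left of centre [405.0, 315.0] [405.0, 479.0]
base corners [[422.0, 222.0], [419.0, 337.0], [294.0, 374.0], [288.0, 234.0]]
peg tips [[447.0, 329.0], [449.0, 259.0]] peg roots [[400.0, 329.0], [400.0, 259.0]]
n 10 ang 0.3 cm 8.5
[[[0.01, 0.04, 0.85], [-0.02, 0.01, 0.02], 1], [[0.01, 0.04, 0.85], [-0.02, 0.01, 0.02], 1], [[0.01, 0.04, 0.85], [-0.02, 0.01, 0.02], 1], [[0.01, 0.04, 0.85], [-0.02, 0.01, 0.02], 1], [[0.01, 0.04, 0.85], [-0.02, 0.01, 0.02], 1]]
[[[0.01, 0.04, 0.85], [-0.02, 0.01, 0.02], 1], [[0.01, 0.03, 0.85], [-0.02, 0.01, 0.02], 1], [[0.01, 0.03, 0.85], [-0.02, 0.01, 0.02], 1], [[0.01, 0.03, 0.85], [-0.02, 0.01, 0.02], 1], [[0.01, 0.03, 0.85], [-0.02, 0.01, 0.02], 1]]
```

View pics/w5.png

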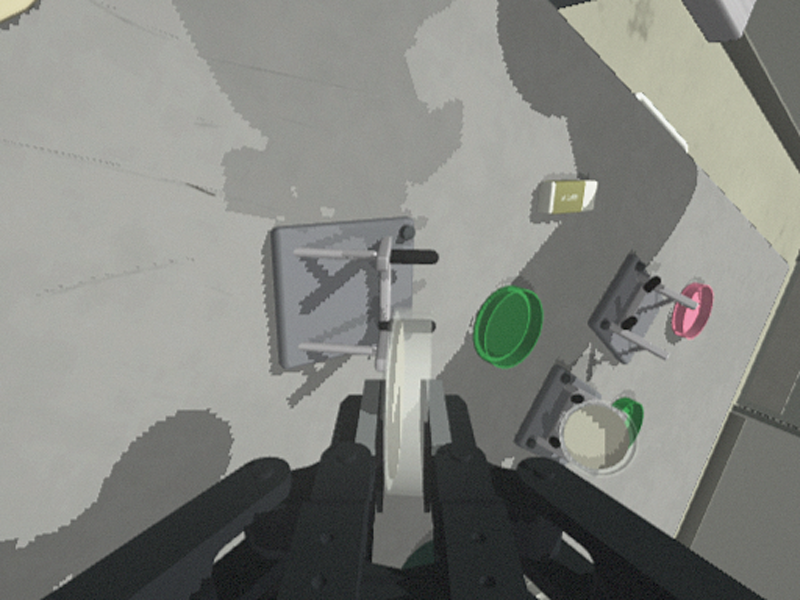

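The view shows the held dish edge-on over the stand. Peg tips are at (437,257) and (435,326) and base corners at (412,217), (283,370) and (273,227), about 10 px left of prediction. I'll triangulate from both wrist views.

```bash
python3 - <<'E'
from geo import *
w1=np.load("w1.npz");w5=np.load("w5.npz");P1=(w1["p"],w1["q"]);P5=(w5["p"],w5["q"])
r=lambda uv,P:ray("wrist",np.array(uv)/1.5625,P)
for n,a,b in [("tipF",(405,248),(437,257)),("tipR",(452,304),(435,326)),("rootF",(370,268),(391,257)),("rootR",(412,318),(388,327)),("c0",(388,212),(412,217)),("c2",(362,385),(283,370)),("c3",(283,297),(273,227)),("prong",(322,303),(298,253)),("prong2",(388,373),(302,347))]:
    x,e=tri(r(a,P1),r(b,P5));print(n,x.round(4),e)
p,q=P5; m=R.from_quat(q).as_matrix()
# seat in tool frame from view w5 alone on plane of known depth, using peg tips
for k in(.282,):
    for b in [(437,257),(435,326),(391,257),(388,327)]:
        o,d=r(b,P5);ol=m.T@(o-p);dl=m.T@d;print((ol+dl*(k-ol[2])/dl[2]).round(4))
print("E pred in tool",m.T@(E-p))
E
```

```text
tipF [ 0.4397 -0.1207  0.0338] [np.float64(0.2), np.float64(0.2)]
tipR [ 0.4764 -0.1039  0.0338] [np.float64(0.4), np.float64(0.4)]
rootF [ 0.448  -0.1428  0.0242] [np.float64(0.2), np.float64(0.2)]
rootR [ 0.4841 -0.1277  0.0229] [np.float64(1.1), np.float64(1.1)]
c0 [ 0.4225 -0.1261  0.007 ] [np.float64(0.4), np.float64(0.4)]
c2 [ 0.5244 -0.1718  0.0077] [np.float64(0.1), np.float64(0.1)]
c3 [ 0.4552 -0.2016  0.0055] [np.float64(0.6), np.float64(0.6)]
prong [ 4.650e-01 -1.816e-01  3.000e-04] [np.float64(2.1), np.float64(2.1)]
prong2 [ 0.5191 -0.1564 -0.0032] [np.float64(6.4), np.float64(6.4)]
[0.0232 0.0174 0.282 ]
[-0.0157  0.0171  0.282 ]
[ 0.0232 -0.0068  0.282 ]
[-0.0162 -0.0087  0.282 ]
E pred in tool [0.00241708 0.00086021 0.25932658]
```

```bash
python3 - <<'E'
from geo import *
m=optics.camera_model("wrist");print(m)
m2=optics.camera_model("wrist");print(np.abs(np.array(m["tool_from_camera"])-m2["tool_from_camera"]).max())
w5=np.load("w5.npz");p,q=w5["p"],w5["q"];print(telemetry.observe()["position"]-p)
o,d=ray("wrist",(405/1.5625,362/1.5625),(p,q));M=R.from_quat(q).as_matrix();o=M.T@(o-p);d=M.T@d;print(o,d,o+d*(.201-o[2])/d[2])
E
```

```text
{'mtx': array([[313.37811182,   0.        , 257.71561082],
       [  0.        , 313.37811182, 194.91405458],
       [  0.        ,   0.        ,   1.        ]]), 'tool_from_camera': array([[ 1.72963702e-04, -9.46249815e-01, -3.23436638e-01,
         8.27170229e-02],
       [ 9.99999597e-01, -1.21400583e-04,  8.89939103e-04,
        -8.85639001e-04],
       [-8.81370107e-04, -3.23436661e-01,  9.46249412e-01,
         3.07106499e-02],
       [ 0.00000000e+00,  0.00000000e+00,  0.00000000e+00,
         1.00000000e+00]])}
0.0
[ 0.00017264 -0.00311916 -0.00343437]
[ 0.08271702 -0.00088564  0.03071065] [-0.43445113  0.00561243  0.90829921] [1.26544831e-03 1.66588049e-04 2.01000000e-01]
```

```bash
python3 - <<'E'
from geo import *
print(telemetry.observe()["position"])
rows(cmd(),(E-.0005*nE+uE*.178,RE),1,n=10)
E
```

```text
[ 0.5328721  -0.27895754  0.25958022]
n 10 ang 0.3 cm 8.0
[[[0.01, 0.03, 0.8], [-0.02, 0.01, 0.02], 1], [[0.01, 0.03, 0.8], [-0.02, 0.01, 0.02], 1], [[0.01, 0.03, 0.8], [-0.02, 0.01, 0.02], 1], [[0.01, 0.03, 0.8], [-0.02, 0.01, 0.02], 1], [[0.01, 0.03, 0.8], [-0.02, 0.01, 0.02], 1]]
[[[0.01, 0.03, 0.8], [-0.02, 0.01, 0.02], 1], [[0.01, 0.03, 0.8], [-0.02, 0.01, 0.02], 1], [[0.01, 0.03, 0.8], [-0.02, 0.01, 0.02], 1], [[0.01, 0.03, 0.8], [-0.02, 0.01, 0.02], 1], [[0.01, 0.03, 0.8], [-0.02, 0.01, 0.02], 1]]
```

Emit:
servo_tool([
  [[0,0.1,0.8],[0,0,0],1],
  [[0,0.1,0.8],[0,0,0],1],
  [[0.1,0.1,0.8],[0,0,0],1],
  [[0,0,0.8],[0,0,0],1],
  [[0,0,0.8],[0,0,0],1],
])

```text
clock: 8.37
position: [0.5203, -0.2508, 0.2323]
ee_rot: [-0.205, 0.933, 0.29, -0.062]
wrist_force: [1.4, 0.8, -0.7]
finger_gap: 0.0113
grip_force: 58.8
```

Emit:
servo_tool([
  [[0,0,0.8],[0,0,0],1],
  [[0,0,0.8],[0,0,0],1],
  [[0,0,0.8],[0,0,0],1],
  [[0,0,0.6],[0,0,0],1],
  [[0,0,0],[0,0,0],1],
])

```text
clock: 8.78
position: [0.5131, -0.236, 0.2062]
ee_rot: [-0.204, 0.932, 0.291, -0.063]
wrist_force: [-0.4, 0.2, -0.0]
finger_gap: 0.0112
grip_force: 58.8
```

```bash
python3 - <<'E'
from geo import *
import time
a=optics.get_image("wrist");s=telemetry.observe();b=optics.get_image("scene")
o=np.hstack([cv2.resize(a[130:384,96:416],(400,318)),cv2.resize(b[185:265,270:370],(400,318),interpolation=cv2.INTER_CUBIC)])
cv2.imwrite("pics/w6.png",o[:,:,::-1])
print(s["clock"],s["position"],s["finger_gap"],s["wrist_force"])
M=R.from_quat(s["ee_rot"]).as_matrix();print("E in tool",M.T@(E-s["position"]))
E
```

```text
8.8333 [ 0.51339142 -0.23647054  0.20682396] 0.011477589150866418 [-0.7544051  -0.18525554  1.15005791]
E in tool [ 0.00067343 -0.00344825  0.18818882]
```

View pics/w6.png

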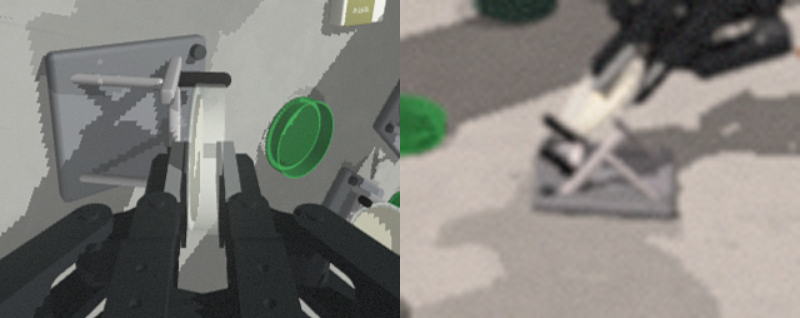

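The picture shows the dish just above the pegs, its back face about 6 mm out from the slope plane (dish x 190–222, peg 180–231), and roughly 17 mm still to go. I'll move in and down.

Emit:
servo_tool([
  [[0,-0.2,0.3],[0,0,0],1],
  [[0,-0.2,0.3],[0,0,0],1],
  [[0,0,0.4],[0,0,0],1],
  [[0,0,0.3],[0,0,0],1],
  [[0,0,0],[0,0,0],1],
])

```text
clock: 9.3
position: [0.5117, -0.2328, 0.1937]
ee_rot: [-0.204, 0.933, 0.291, -0.062]
wrist_force: [-0.1, 0.7, -0.4]
finger_gap: 0.0112
grip_force: 58.8
```

Emit:
servo_tool([
  [[0,0,0],[0,0,0],1],
  [[0,0,0],[0,0,0],1],
  [[0,0,0],[0,0,0],1],
  [[0,0,0],[0,0,0],1],
  [[0,0,0],[0,0,0],1],
])

```text
clock: 9.72
position: [0.5121, -0.2333, 0.1945]
ee_rot: [-0.204, 0.933, 0.29, -0.062]
wrist_force: [0.1, 0.4, -0.0]
finger_gap: 0.011
grip_force: 58.8
```

```bash
python3 - <<'E'
from geo import *
s=telemetry.observe();print(s["clock"],s["position"],s["wrist_force"],s["dq"])
M=R.from_quat(s["ee_rot"]).as_matrix();print("E in tool",M.T@(E-s["position"]),"F tool",M.T@s["wrist_force"],(R.from_matrix(M).inv()*R.from_matrix(RE)).as_rotvec(degrees=True))
E
```

```text
9.7167 [ 0.51205528 -0.23329298  0.194486  ] [ 0.07542304  0.38865784 -0.02703243] [ 2.62597282e-04 -1.67410574e-04 -2.40883591e-04 -1.16100944e-03
  6.74294334e-05 -1.27842377e-03]
E in tool [0.00089033 0.00095177 0.17607636] F tool [-0.23047197  0.24935928  0.20537021] [-0.45075118  0.06774486  0.209412  ]
```

Emit:
servo_tool([
  [[0,0,0.1],[0,0,0],1],
  [[0,0,0.1],[0,0,0],1],
  [[0,0,0.1],[0,0,0],1],
  [[0,0,0],[0,0,0],1],
  [[0,0,0],[0,0,0],1],
])

```text
clock: 10.13
position: [0.5112, -0.2316, 0.1918]
ee_rot: [-0.204, 0.933, 0.291, -0.062]
wrist_force: [-0.0, -0.3, -1.4]
finger_gap: 0.011
grip_force: 58.8
```

Emit:
servo_tool([
  [[0,0,0.1],[0,0,0],1],
  [[0,0,0.1],[0,0,0],1],
  [[0,0,0],[0,0,0],1],
  [[0,0,0],[0,0,0],1],
  [[0,0,0],[0,0,0],1],
])

```text
clock: 10.55
position: [0.5108, -0.2306, 0.1902]
ee_rot: [-0.204, 0.933, 0.291, -0.062]
wrist_force: [-0.2, -0.6, -1.4]
finger_gap: 0.0113
grip_force: 58.8
```

```bash
python3 - <<'E'
from geo import *
s=telemetry.observe();print(s["clock"],s["position"])
M=R.from_quat(s["ee_rot"]).as_matrix();print("E in tool",M.T@(E-s["position"]),"F tool",M.T@s["wrist_force"])
E
```

```text
10.55 [ 0.51082167 -0.23061307  0.19024859]
E in tool [0.00084928 0.00087433 0.17091358] F tool [ 0.41636668 -1.14624867  0.92115657]
```

Emit:
servo_tool([
  [[0,0,0.1],[0,0,0],1],
  [[0,0,0.1],[0,0,0],1],
  [[0,0,0],[0,0,0],1],
  [[0,0,0],[0,0,0],1],
  [[0,0,0],[0,0,0],1],
])

```text
clock: 10.97
position: [0.5108, -0.23, 0.1892]
ee_rot: [-0.204, 0.933, 0.29, -0.061]
wrist_force: [3.1, -1.9, 5.6]
finger_gap: 0.0113
grip_force: 59.1
```

Emit:
servo_tool([
  [[0,0,0.1],[0,0,0],1],
  [[0,0,0],[0,0,0],1],
  [[0,0,0],[0,0,0],1],
  [[0,0,0],[0,0,0],1],
  [[0,0,0],[0,0,0],1],
])

```text
clock: 11.38
position: [0.5108, -0.2299, 0.189]
ee_rot: [-0.204, 0.933, 0.289, -0.061]
wrist_force: [3.3, -5.0, 8.9]
finger_gap: 0.0112
grip_force: 58.9
```

```bash
python3 - <<'E'
from geo import *
s=telemetry.observe();print(s["clock"],s["position"])
M=R.from_quat(s["ee_rot"]).as_matrix();print("E in tool",M.T@(E-s["position"]),"F tool",M.T@s["wrist_force"])
a=optics.get_image("wrist");cv2.imwrite("pics/w7.png",a[:,:,::-1])
E
```

```text
11.3833 [ 0.51082124 -0.22986471  0.18899351]
E in tool [0.00147402 0.00149501 0.16948732] F tool [ -0.9647344   0.1587213 -10.7141313]
```

Contact with the pegs: about 10 N straight up the slope. I'll nudge toward the prongs and release.

Emit:
servo_tool([
  [[0,-0.1,0],[0,0,0],1],
  [[0,-0.1,0],[0,0,0],1],
  [[0,0,0],[0,0,0],1],
  [[0,0,0],[0,0,0],0.7],
  [[0,0,0],[0,0,0],0.6],
])

```text
clock: 11.85
position: [0.5105, -0.2303, 0.1864]
ee_rot: [-0.204, 0.933, 0.291, -0.063]
wrist_force: [0.8, 0.5, -0.1]
finger_gap: 0.0338
grip_force: 0.0
```

Emit:
servo_tool([
  [[0,0,0],[0,0,0],0.5],
  [[0,0,0],[0,0,0],0.5],
  [[0,0,0],[0,0,0],0.5],
  [[0,0,0],[0,0,0],0.5],
  [[0,0,0],[0,0,0],0.5],
])

```text
clock: 12.27
position: [0.5107, -0.2305, 0.1864]
ee_rot: [-0.204, 0.933, 0.291, -0.062]
wrist_force: [0.3, 0.2, -0.4]
finger_gap: 0.0426
grip_force: 0.0
```

Emit:
servo_tool([
  [[0,0,-1.5],[0,0,0],0.5],
  [[0,0,-2],[0,0,0],0.5],
  [[0,0,-2],[0,0,0],0.5],
  [[0,0,-2],[0,0,0],0.5],
  [[0,0,-1.5],[0,0,0],0.5],
])

```text
clock: 12.68
position: [0.5322, -0.2778, 0.2621]
ee_rot: [-0.204, 0.933, 0.29, -0.062]
wrist_force: [-0.3, -0.1, 0.4]
finger_gap: 0.043
grip_force: 0.0
```

Emit:
servo_tool([
  [[0,0,-2],[0,0,0],0.5],
  [[0,0,-1],[0,0,0],0.5],
  [[0,0,0],[0,0,0],0.5],
  [[0,0,0],[0,0,0],0.5],
  [[0,0,0],[0,0,0],0.5],
])

```text
clock: 13.1
position: [0.5387, -0.2922, 0.2846]
ee_rot: [-0.204, 0.933, 0.291, -0.062]
wrist_force: [0.4, 0.7, 0.3]
finger_gap: 0.0427
grip_force: 0.0
```

```bash
python3 - <<'E'
from geo import *
s=telemetry.observe();a=optics.get_image("wrist");b=optics.get_image("scene");t=optics.get_image("top")
f=lambda i:cv2.resize(i,(400,300),interpolation=cv2.INTER_CUBIC)
o=np.vstack([np.hstack([f(a),f(b[185:260,270:370])]),np.hstack([f(b[165:240,180:280]),f(t[155:230,275:375])])])
cv2.imwrite("pics/fin.png",o[:,:,::-1]);print(s["clock"],s["position"],s["wrist_force"])
E
```

```text
13.1 [ 0.53868538 -0.29220569  0.28461506] [0.37070415 0.72525126 0.26328663]
```

View pics/fin.png

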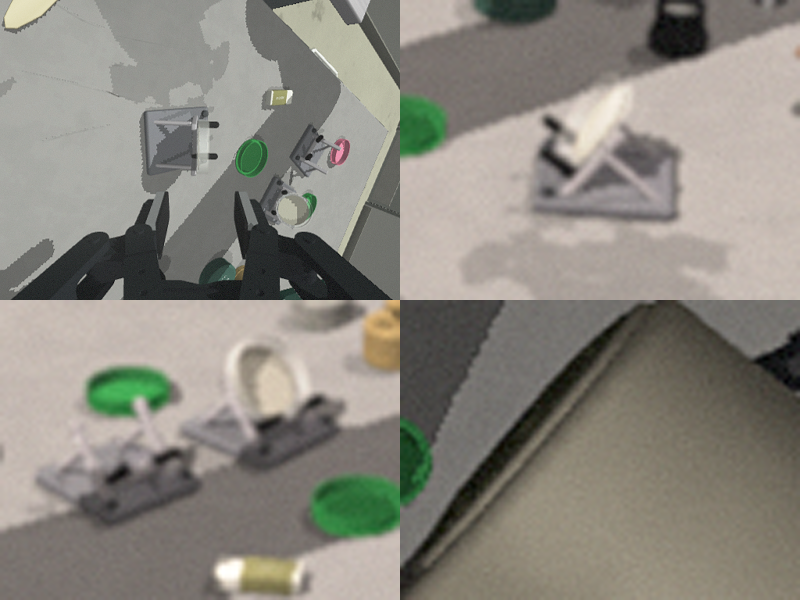

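The dish sits on the formerly empty stand, leaning on its prongs and resting on both pegs. Its flat bottom faces the stand, so the open side faces up and outward. The other dish is where it was, and the gripper is clear. Handing in.

```bash
python3 -c "
from station import ctrl
print(ctrl.job_done())"
```

```text
the job is handed in; nothing more can be done
None
```

I turned the upside-down dish over and set it on the formerly empty stand, open side up and outward; the other dish is untouched, and the job was handed in after about 13 s of robot time, with no verdict returned.

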